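# Latch the stock tub on the shop counter

### The job

Shut the green lid of the white stock tub on the counter, hook the steel wire loop of its latch over the keeper on the lid's front edge so that the bar sits in the keeper's groove, then press the red lever all the way down, past its centre, so that it holds the lid tight on its seal. Let go of everything and leave the jar, the can and the carton beside the tub standing where they are.

Things in the scene. Friction and masses are not known exactly. Their poses are not given: they have to be found in the camera images.
- tub: White plastic tub fixed to the counter, 200 mm deep (its x) by 260 wide (y) by 150 high. Origin under its centre, on the counter; z up. Its +x side (outer wall at x = 100 mm) carries the latch at y = 0; +x points away from the robot give or take 0.42 rad. The lid is hinged on the -x rim. Latch and lid move in the tub's x-z plane
- lid (a joint): Lid hinge, rad, grows as the lid opens; starts at 0.6 to 1.0. Stiff hinge: the lid stays where it is put, about 5 N at its free edge swing it. 0 to -0.01 = lying loose on the rubber seal, -0.026 = pulled tight by the latch, which squeezes the seal by 6 mm at the front (about 20 N; it springs back if not latched)
- lid_hinge (a point): Hinge axis of the lid (runs along the tub's y), at the underside of the lid: tub x = -100 mm, height 152 mm
- lid_edge (a point): Point on the lid's upper (outer) face, at mid width, 15 mm in from its free edge, 189 mm out from the hinge axis. The lid is a flat plate 204 by 266 by 14 mm, level when pulled tight: then its top is at 166 mm height (5 mm more at the free edge when loose) and its free edge at tub x = +104 mm
- saddle (a point): Seat of the loop's bar centre in the groove of the dark steel keeper on the lid's front edge; with the lid loose shut at tub x = 122, y = 0, height 164 to 166 mm. Keeper 24 mm wide in y. Groove open upward, 12.5 mm wide in x, floor 4 mm below this point; on its +x side a 6 mm thick lip, top 3 mm above this point; on its -x side a stop, top 9 mm above. The bar goes over the lip from +x, then down
- loop_bar (a point): Centre of the crossbar of the steel wire loop (a U frame, wire 8 mm thick). Bar along the tub's y; two side arms run 54 mm from its ends to loop_pivot. 54 mm wide outside, 38 inside: keeper and lever fit between the arms. Can be gripped from above across both arms at the bar. Stays where put; starts standing up, leaning outward (+x)
- lever_pivot (a point): Hinge axis of the red lever (along the tub's y), fixed to the tub at tub x = 122 mm, height 130 mm
- lever_tip (a point): Outer end of the red lever, 75 mm from lever_pivot. The lever is a plate 30 mm wide (along y) and 5 mm thick, running straight from the pivot to this tip, with a slightly flared end
- lever (a joint): Angle of the red lever, rad: 0 = fully down at its stop, pointing outward and 63 degrees below level; grows as it is raised (1.1 = level), up to 2.0; starts at 1.25 to 1.6 and stays where put. With the bar hooked the slack ends at about 1.2; pressing on pulls the lid down (under 10 N at 45 mm from the pivot); at 0.26 it passes its centre; press on to 0, where it stays
- jar_center (a point): Centre of an amber jar with orange cap, 68 mm across, 100 mm high, standing beside the tub
- can_center (a point): Centre of a yellow-labelled can, 66 mm across, 110 mm high, standing beside the tub
- carton_center (a point): Centre of a red carton, 60 by 75 mm, 120 mm high, standing beside the tub
- loop_pivot (a point): Axis (along y) on which the wire loop turns, carried by the lever 24 mm from lever_pivot, so moving the bar also swings the lever (about 1.5 N)

How it is judged:
On the way, in this order (a step that is already met when the one before it is completed fails the run):
1. the lid is swung shut onto its seal (value of joint lid below 0.035 rad), for 0.2 s.
2. the loop's bar lies in the keeper's groove (distance between loop_bar and saddle below 0.007 m and value of joint lever above 0.5 rad), for 0.2 s.
3. the lever is pressed down past its centre and the lid is tight (value of joint lever below 0.15 rad and value of joint lid below -0.018 rad and distance between loop_bar and saddle below 0.007 m), for 0.2 s.
At the end, for the whole second after the job is handed in: The lever is down (below 0.15 rad), the loop's bar lies in the keeper's groove (within 7 mm of its seat), the lid is pulled tight on its seal (below -0.018 rad), and the jar, can and carton stand within 30 mm of where they were (all of step 3 and distance of each of jar_center, can_center, carton_center from where it was at the start of the episode below 0.03 m); the robot touches nothing.
It fails at once if a bystander (jar, can or carton) is pushed away or knocked over (distance of any of jar_center, can_center, carton_center from where it was at the start of the episode above 0.03 m or angle between any of jar_center, can_center, carton_center's own z axis and vertical above 0.5 rad).
It also fails if it takes over 61 s, if anything falls off the work surface, if the arm or the gripper's body presses on something with over 40 N, if the wrist force passes 120 N, or if a joint passes its speed limit or range.

### The arm

A 6-joint arm with a two-finger parallel gripper is mounted at the origin on the work surface. World frame = base frame: x ahead of the robot, y to its left, z up, the work surface at z = 0. Lengths are in m, angles in rad, forces in N, time in s.
With the tool pointing down it reaches from about 0.325 to 0.9 m from the base axis. Payload 6.1 kg.
Tool frame: the origin (TCP) lies on the mounting face of the last link; the fingertips stand 182 mm ahead of it and the grasp point (between the pads) lies 164 mm ahead of it; x points along the fingers, y is the direction in which the jaws open and shut, and the axes are right-handed (so a half turn about x gives the same grasp; the last joint's range is limited). The gripper opens to 87 mm and grips with 3 to 60 N. Pads are 19 mm wide; open, the fingers measure 117 mm over their backs; the gripper's body (75 mm by 190 mm) begins 51 mm behind the grasp point.
Start: joints at [1.166, 0.22, 1.526, -0, 1.395, -0.126], TCP at [0.172, 0.601, 0.405] pointing down, gripper open.
Joint ranges: [-2.98, 2.98], [-0.91, 2.08], [0.09, 2.57], [-1.24, 4.39], [0.2, 2.65], [-2.68, 2.68]. Speed limits (rad/s): [2.57, 2.57, 3.01, 3.14, 3.14, 3.14].

### API

Orientations are given as [roll, pitch, yaw] about the fixed x, y, z axes, in that order (R = Rz(yaw) Ry(pitch) Rx(roll)).
In Python, from plant import readout, viewer, finish_job gives the robot as it stands. The module is installed in compiled form; this text tells all that it offers.
- The arm moves only by the tool arm_command, never from a script. Its argument "rows" is one flat list of numbers, 7 for each row, row after row: the opening, from 0 (shut) to 1 (fully open), then the shift along the tool's x, y, z in mm, then the turn, a rotation vector about the tool's x, y, z in units of 6 degrees (1.0 is 6 degrees). A call has 1 to 10 rows; each row shifts and turns the commanded pose from where the row before left it, along the tool's axes as they then stand; what a row does not reach is not made up. A row lasts 1/10 s, in which the tool goes at most 50 mm and 8.59 degrees, less where a joint would pass 70% of its speed; a pose out of reach is approached as far as the arm can. A call is refused whole if a number of a shift passes 50 or a number of a turn 1, either way. A call with a gripper value outside its range is refused whole. The fingers move at their own pace and stop on an object; "squeeze" is the grip in N (left out, the last holds). Time passes only in rows, so rows that do not move let the fingers close. It gives the time, the measured TCP pose, the force and the opening at its end, in the units of the state.
- readout.read_state(): the state, without advancing time (a new reading comes with each control period).
- viewer.get_image(name): name is "side" or "top" or "wrist"; returns a dict with "pixels" (420x560x3 uint8, red, green, blue), "fx", "fy", "cx", "cy" (pixels), "eye" and "rotation" of the camera in the world. Camera axes: x right, y down, z forward; pixel columns grow to the right and rows downward; lengths in m; the calibration is good to about 2 mm. A picture is of the moment at which its call begins. There is no depth.
- finish_job(): hands the job in, once; it reports no verdict.
Trained networks look in the newest picture that a camera, given by its name, has taken for a name from the list of things; names that differ only in an ending like _2 or _b are one class to them, and where a whole thing is asked for, a point or a joint stands for the part that bears it (a point fixed in the world has none). Each returns a list of dicts, best first, with "conf" (0 to 1); they miss things now and then, are a little off and sometimes report something else, mostly with a low value. They report only what shows in the picture. A call takes as long as a camera call.
- viewer.look_for(camera, name): "point" ([column, row] in pixels, amid what is visible of it).
- viewer.regions_of(camera, name): "region" (420x560 bool, what is visible of it) and "point" ([column, row] in pixels, amid what is visible of it).
The state is a dict: "time_s": time; "q": joint angles; "dq": joint speeds; "joint_efforts": joint torques, N m; "tcp_pos": TCP position; "tool_rot": TCP orientation; "contact_force": force on the tool from outside, world axes, zero at the start; "moment": the same for the moment, N m; "width": finger opening in m.
Only numpy, scipy, OpenCV 4.12 (cv2) and the standard library are available. Lean on these libraries where they do the work, as an engineer would, in place of code of your own. Each camera call takes 0.05 s, during which the arm holds its last target.

## Working session

There is one attempt and no reset: what is moved stays moved. The work goes in short steps, Python scripts to look and compute and a tool call to move; the robot and the scene stay as the last step left them, time stands still between calls to the robot, and variables do not carry over. Pictures are saved under pics/ and viewed, and the job is handed in when it is done.

Besides the shell and the picture viewer there is one more tool, called as a command line: name --argument value ..., lists and objects as JSON in quotes. arm_command: Moves the arm, as the interface text tells. Its arguments: {"type":"object","properties":{"rows":{"type":"array","items":{"type":"number"}},"squeeze":{"type":"number"}},"required":["rows"]}

```bash
mkdir -p pics
cat > h.py <<'E'
import numpy as np, cv2
from plant import readout, viewer, finish_job
from scipy.spatial.transform import Rotation as R
def snap(n,f):
    im=viewer.get_image(n); cv2.imwrite('pics/'+f,im['pixels'][:,:,::-1]); return im
def ray(im,p):
    d=np.array([(p[0]-im['cx'])/im['fx'],(p[1]-im['cy'])/im['fy'],1.]); Rm=np.array(im['rotation']); d=Rm@d; return np.array(im['eye']),d/np.linalg.norm(d)
def proj(im,P):
    c=np.array(im['rotation']).T@(np.array(P)-np.array(im['eye'])); return np.array([im['cx']+im['fx']*c[0]/c[2],im['cy']+im['fy']*c[1]/c[2]])
def tri(rs):
    A=np.zeros((3,3));b=np.zeros(3)
    for o,d in rs:
        M=np.eye(3)-np.outer(d,d);A+=M;b+=M@o
    p=np.linalg.solve(A,b); return p,[np.linalg.norm(np.cross(p-o,d)) for o,d in rs]
def atz(im,p,z):
    o,d=ray(im,p); return o+d*(z-o[2])/d[2]
E
python3 - <<'E'
from h import *
s=readout.read_state(); print({k:np.round(v,3) for k,v in s.items()})
ims={}
for c in ['side','top','wrist']:
    im=snap(c,c+'0.png'); print(c,np.round(im['eye'],3),np.round(im['rotation'],3).tolist(),im['fx'],im['cx'],im['cy'])
    for n in ['tub','lid_edge','lid_hinge','saddle','loop_bar','loop_pivot','lever_tip','lever_pivot','jar_center','can_center','carton_center']:
        r=viewer.look_for(c,n); print(n,[(np.round(x['point']).tolist(),round(x['conf'],2)) for x in r[:2]])
E
```

```text
{'time_s': np.float64(0.0), 'q': array([ 1.166,  0.221,  1.528,  0.   ,  1.395, -0.126]), 'dq': array([-0.   , -0.001, -0.002, -0.001,  0.001, -0.001]), 'joint_efforts': array([ 1.0000e-03, -4.9461e+01, -3.8737e+01,  7.0000e-02,  5.7000e-02,
       -0.0000e+00]), 'tcp_pos': array([0.172, 0.601, 0.404]), 'tool_rot': array([-1.7  ,  1.569, -1.978]), 'contact_force': array([-0.676,  0.228,  0.267]), 'moment': array([ 0.038, -0.009,  0.08 ]), 'width': np.float64(0.087)}
side [ 0.248 -0.772  0.931] [-2.3, 0.017, -0.315] 499.32625031110524 279.60603352340513 209.3438199934357
tub [([283.0, 246.0], 0.91)]
lid_edge [([265.0, 206.0], 0.98)]
lid_hinge [([261.0, 204.0], 0.71)]
saddle [([263.0, 202.0], 0.83)]
loop_bar [([359.0, 234.0], 0.67)]
loop_pivot [([353.0, 238.0], 0.93)]
lever_tip [([352.0, 237.0], 0.68)]
lever_pivot []
jar_center [([288.0, 345.0], 0.81)]
can_center [([346.0, 200.0], 0.66)]
carton_center []
top [0.41  0.079 1.119] [-3.035, -0.025, -1.585] 393.18108502956255 273.83536144691914 204.32212197857953
tub [([308.0, 214.0], 0.88), ([325.0, 155.0], 0.2)]
lid_edge [([379.0, 238.0], 0.17)]
lid_hinge [([322.0, 154.0], 0.68), ([304.0, 226.0], 0.67)]
saddle [([305.0, 224.0], 0.95)]
loop_bar [([306.0, 211.0], 0.43)]
loop_pivot [([327.0, 157.0], 0.94)]
lever_tip []
lever_pivot [([305.0, 214.0], 0.67)]
jar_center [([377.0, 241.0], 0.61), ([214.0, 190.0], 0.55)]
can_center [([240.0, 135.0], 0.55), ([302.0, 228.0], 0.17)]
carton_center [([214.0, 193.0], 0.63), ([306.0, 214.0], 0.41)]
wrist [0.094 0.623 0.384] [2.841, -0.0, 1.293] 326.90996578584304 276.3684956037848 212.56341053406783
tub []
lid_edge []
lid_hinge []
saddle []
loop_bar []
loop_pivot []
lever_tip []
lever_pivot []
jar_center []
can_center []
carton_center []
```

```bash
sed -i "s/np.array(im\['rotation'\])/R.from_euler('xyz',im['rotation']).as_matrix()/" h.py; grep -n euler h.py | head
python3 - <<'E'
import cv2
for n,(r,c) in dict(side=((120,420),(150,500)),top=((80,300),(160,460))).items():
    i=cv2.imread(f'pics/{n}0.png')
    cv2.imwrite(f'pics/{n}0z.png',cv2.resize(i[r[0]:r[1],c[0]:c[1]],None,fx=2 if n=='side' else 2.6,fy=2 if n=='side' else 2.6,interpolation=cv2.INTER_CUBIC))
E
```

```text
7:    d=np.array([(p[0]-im['cx'])/im['fx'],(p[1]-im['cy'])/im['fy'],1.]); Rm=R.from_euler('xyz',im['rotation']).as_matrix(); d=Rm@d; return np.array(im['eye']),d/np.linalg.norm(d)
9:    c=R.from_euler('xyz',im['rotation']).as_matrix().T@(np.array(P)-np.array(im['eye'])); return np.array([im['cx']+im['fx']*c[0]/c[2],im['cy']+im['fy']*c[1]/c[2]])
```

View pics/side0z.png

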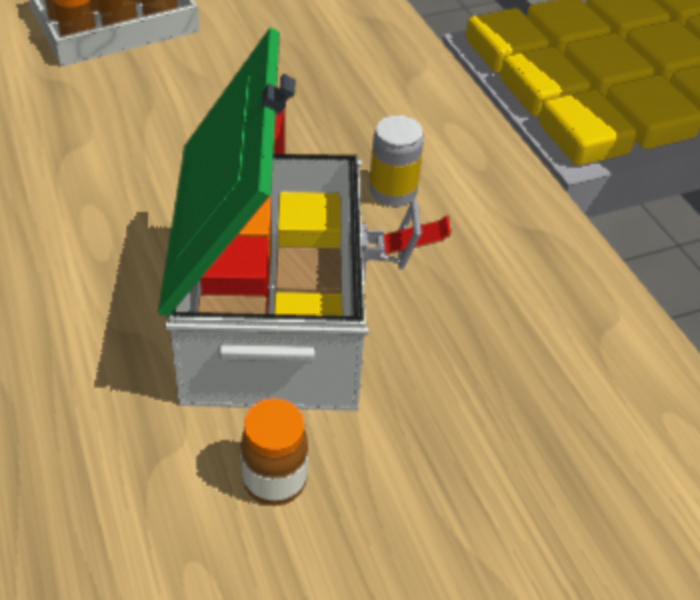

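View pics/top0z.png

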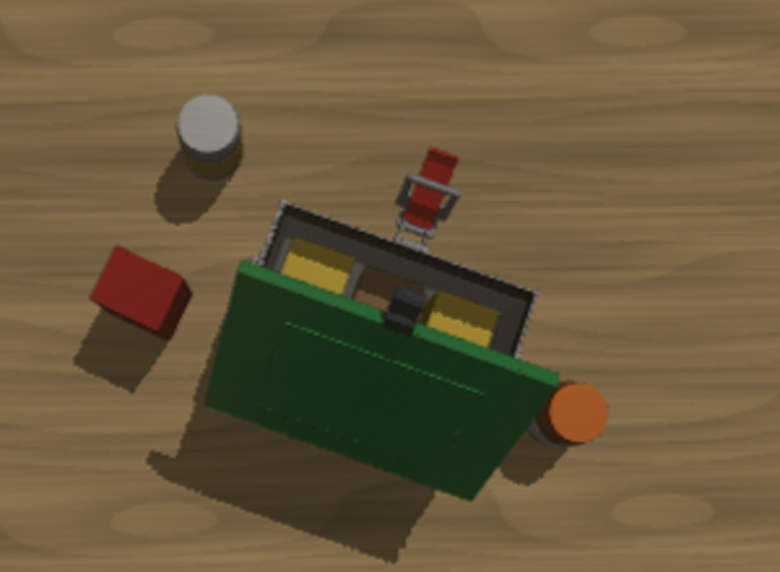

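View pics/wrist0.png

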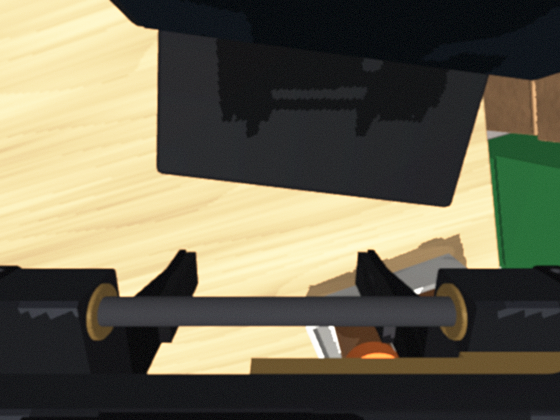

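```bash
cat > fit.py <<'E'
from h import *
from scipy.optimize import least_squares
side=viewer.get_image('side');top=viewer.get_image('top')
def w(p,l):
    x,y,a=p[:3]; c,s=np.cos(a),np.sin(a); return np.array([x+c*l[0]-s*l[1],y+s*l[0]+c*l[1],l[2]])
def lid(th,r,y,up): # r out from hinge, up from underside
    return [-.1+r*np.cos(th)-up*np.sin(th),y,.152+r*np.sin(th)+up*np.cos(th)]
def levang(q): return q-np.radians(63)
def lev(q,r,y=0,n=0):
    a=levang(q); return [.122+r*np.cos(a)-n*np.sin(a),y,.130+r*np.sin(a)+n*np.cos(a)]
T=lambda u,v:(160+u/2.6,80+v/2.6)
S=lambda u,v:(150+u/2,120+v/2)
obs=[(top,T(284,203),lambda p:[.1,.13,.15]),(top,T(535,293),lambda p:[.1,-.13,.15]),
(side,S(362,318),lambda p:[.1,-.13,.15]),(side,S(358,157),lambda p:[.1,.13,.15]),(side,S(357,408),lambda p:[.1,-.13,0]),(side,S(181,405),lambda p:[-.1,-.13,0]),
(top,T(243,262),lambda p:lid(p[3],.204,.133,.014)),(top,T(558,376),lambda p:lid(p[3],.204,-.133,.014)),(top,T(473,500),lambda p:lid(p[3],0,-.133,.014)),(top,T(207,404),lambda p:lid(p[3],0,.133,.014)),
(side,S(274,31),lambda p:lid(p[3],.204,.133,.014)),
(side,S(450,226),lambda p:lev(p[4],.075)),(top,T(443,157),lambda p:lev(p[4],.075))]
f=lambda p:np.concatenate([proj(i,w(p,g(p)))-o for i,o,g in obs])
r=least_squares(f,[.43,.05,-.3,.8,1.4],loss='soft_l1')
print(np.round(r.x,4),np.degrees(r.x[2]));print(np.round(f(r.x).reshape(-1,2),1).tolist())
p=r.x
# loop bar: angle about pivot: fit
ob2=[(top,T(434,184)),(side,S(411,235))]
P,e=tri([ray(i,o) for i,o in ob2]);c,s=np.cos(p[2]),np.sin(p[2]);d=P-w(p,[0,0,0])
print('bar mid tri',P,e,'tub frame',[c*d[0]+s*d[1],-s*d[0]+c*d[1],d[2]],'pivot',lev(p[4],.024))
for n,a,b,z in [('jar',T(578,412),S(274,422),.1),('can',T(209,123),S(398,130),.11)]:
    print(n,tri([ray(top,a),ray(side,b)]))
print('carton',[atz(top,T(*u),.12).round(3).tolist() for u in [(118,247),(190,290),(165,322),(92,296)]])
np.save('p.npy',p)
E
python3 fit.py
```

```text
[ 0.4927 -0.0224 -0.3575  0.9658  1.4911] -20.48348992411915
[[-0.5, -0.5], [0.8, -0.3], [2.4, 1.9], [0.3, -1.2], [1.2, 0.8], [-0.5, 0.0], [-1.0, -0.0], [1.4, 0.3], [-0.3, 1.5], [-1.5, 1.3], [2.4, -1.7], [-1.8, 0.4], [-0.6, 0.2]]
bar mid tri [ 0.64126831 -0.08098451  0.15039517] [np.float64(0.006624936484542057), np.float64(0.006624936484542008)] tub frame [np.float64(0.15966510661345848), np.float64(-0.0028487990521049583), np.float64(0.15039517056853774)] pivot [np.float64(0.144183962693206), 0, np.float64(0.13915815479375865)]
jar (array([ 0.42567155, -0.22897833,  0.09914785]), [np.float64(0.0007773187413382633), np.float64(0.0007773187413382975)])
can (array([0.72116199, 0.13761239, 0.10887028]), [np.float64(0.0019061035960366178), np.float64(0.001906103596036911)])
carton [[0.595, 0.227, 0.12], [0.551, 0.156, 0.12], [0.52, 0.181, 0.12], [0.546, 0.252, 0.12]]
```

Run:
```python
import cv2
i=cv2.imread('pics/side0.png')[210:265,325:385]; j=cv2.imread('pics/top0.png')[130:180,305:345]
a=cv2.resize(i,None,fx=6.5,fy=6.5,interpolation=cv2.INTER_CUBIC);b=cv2.resize(j,None,fx=7.15,fy=7.15,interpolation=cv2.INTER_CUBIC)
import numpy as np
print(a.shape,b.shape); cv2.imwrite('pics/z1.png',np.hstack([a[:357],b[:357]]))
```

```text
(358, 390, 3) (358, 286, 3)
```

View pics/z1.png

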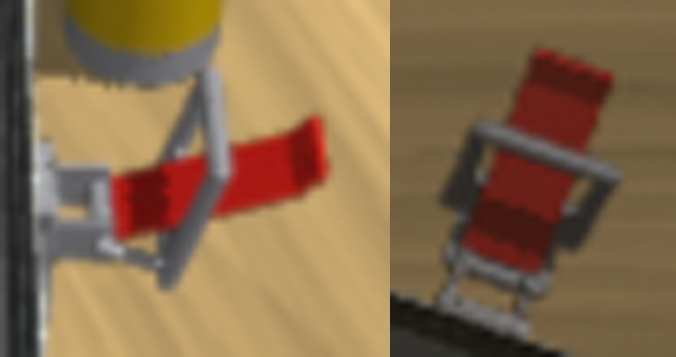

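```bash
cat >> fit.py <<'E'
print('----')
P,e=tri([ray(top,(326.9,151.4)),ray(side,(358.2,229.2))]);d=P-w(p,[0,0,0])
L=np.array([c*d[0]+s*d[1],-s*d[0]+c*d[1],d[2]]);pv=np.array(lev(p[4],.024));print('bar',P,e,'tub',L,'piv',pv,'len',np.linalg.norm((L-pv)[[0,2]]),'ang',np.degrees(np.arctan2(L[2]-pv[2],L[0]-pv[0])))
print('lid edge world',w(p,lid(p[3],.189,0,.014)), 'saddle', w(p,[.122,0,.165]),'levtip',w(p,lev(p[4],.075)))
E
python3 fit.py|sed -n '/----/,$p'
```

```text
----
bar [ 0.64034059 -0.0788538   0.17203279] [np.float64(0.0006792255240930068), np.float64(0.0006792255240928545)] tub [ 0.15805043 -0.00117746  0.17203279] piv [0.14418396 0.         0.13915815] len 0.035679412887362615 ang 67.13006133188112
lid edge world [ 0.48893273 -0.02103752  0.31541407] saddle [ 0.60698155 -0.0651354   0.165     ] levtip [ 0.67192324 -0.08939477  0.15861923]
```

```bash
cat > plan.py <<'E'
from h import *
p=np.load('p.npy')
def w(l):
    l=np.array(l,float); c,s=np.cos(p[2]),np.sin(p[2]); return np.array([p[0]+c*l[0]-s*l[1],p[1]+s*l[0]+c*l[1],l[2]])
def tub(P):
    d=np.array(P)-[p[0],p[1],0];c,s=np.cos(p[2]),np.sin(p[2]);return np.array([c*d[0]+s*d[1],-s*d[0]+c*d[1],d[2]])
def lid(th,r,y,up): return [-.1+r*np.cos(th)-up*np.sin(th),y,.152+r*np.sin(th)+up*np.cos(th)]
def lev(q,r,y=0,n=0):
    a=q-np.radians(63); return [.122+r*np.cos(a)-n*np.sin(a),y,.130+r*np.sin(a)+n*np.cos(a)]
def Rt(tilt,sgn): # tool x down tilted by 'tilt' towards -x tub(pointing), y = sgn*tub y
    X=np.array([-np.sin(tilt),0,-np.cos(tilt)]);Y=np.array([0,sgn,0.]);Z=np.cross(X,Y)
    return R.from_euler('z',p[2])*R.from_matrix(np.column_stack([X,Y,Z]))
def sgn0():
    s=readout.read_state(); Y=R.from_euler('xyz',s['tool_rot']).as_matrix()[:,1]; y=R.from_euler('z',-p[2]).apply(Y)[1]; return np.sign(y) or 1
def now():
    s=readout.read_state(); return np.array(s['tcp_pos']),R.from_euler('xyz',s['tool_rot'])
def plan(wps,open_,tiplen=.182,vmax=45,amax=5.8,start=None):
    """wps: list of (tub tip pos, tilt, [vmax])"""
    sg=sgn0(); P,Q=start or now(); rows=[]
    for wp in wps:
        v=wp[2] if len(wp)>2 else vmax
        Rg=Rt(wp[1],sg); G=w(wp[0])-tiplen*Rg.as_matrix()[:,0]
        dr=(Q.inv()*Rg).as_rotvec(); d=G-P
        n=int(max(1,np.ceil(np.linalg.norm(d)*1000/v),np.ceil(np.degrees(np.linalg.norm(dr))/amax)))
        P0,Q0=P,Q
        for k in range(1,n+1):
            Pt=P0+d*k/n; Qt=Q0*R.from_rotvec(dr*k/n)
            sh=np.round(Q.inv().apply(Pt-P)*1000,1); tn=np.round(np.degrees((Q.inv()*Qt).as_rotvec())/6,2)
            rows.append([open_]+sh.tolist()+tn.tolist())
            P=P+Q.apply(sh/1000); Q=Q*R.from_rotvec(np.radians(tn*6))
    for i in range(0,len(rows),10):
        print(f'-- {i}'); print(', '.join(f'{x:g}' for r in rows[i:i+10] for x in np.array(r)+0.))
    print(len(rows),'end tip tub',tub(P+tiplen*Q.as_matrix()[:,0]).round(4))
def st(tl=.182):
    s=readout.read_state(); P,Q=now(); print('t',round(float(s['time_s']),2),'tip tub',tub(P+tl*Q.as_matrix()[:,0]).round(4)*1000,'F',np.round(s['contact_force'],1),'w',round(float(s['width']),4),'q',np.round(s['q'],2), 'Xtub',R.from_euler('z',-p[2]).apply(Q.as_matrix()[:,0]).round(3))
E
python3 - <<'E'
from plan import *
st();print(sgn0())
P,_=now();t=tub(P)
plan([([t[0],t[1],.37],0),([-.07,.035,.37],0),([-.07,.035,.33],0),([-.035,.035,.322],0)],0)
E
```

```text
t 2.0 tip tub [-518.5  471.7  222.7] F [0.9 0.1 1.1] w 0.0872 q [ 1.17  0.22  1.53  0.    1.39 -0.13] Xtub [-0. -0. -1.]
1.0
-- 0
0, -36.8, 0, 0, 0.19, 0, 0, 0, -36.8, 0, 0, 0.19, 0, 0, 0, -36.9, 0, 0, 0.18, 0, 0, 0, -36.8, 0, 0, 0.19, 0, 0, 0, 0, -31.2, 32, 0, 0, 0, 0, 0, -31.2, 32.1, 0, 0, 0, 0, 0, -31.2, 32, 0, 0, 0, 0, 0, -31.2, 32, 0, 0, 0, 0, 0, -31.2, 32.1, 0, 0, 0, 0, 0, -31.2, 32, 0, 0, 0
-- 10
0, 0, -31.2, 32, 0, 0, 0, 0, 0, -31.2, 32.1, 0, 0, 0, 0, 0, -31.2, 32, 0, 0, 0, 0, 0, -31.2, 32, 0, 0, 0, 0, 0, -31.2, 32.1, 0, 0, 0, 0, 0, -31.2, 32, 0, 0, 0, 0, 0, -31.2, 32, 0, 0, 0, 0, 0, -31.2, 32.1, 0, 0, 0, 0, 40, 0, 0, 0, 0, 0, 0, 8, 0, 35, 0, 0, 0
20 end tip tub [-0.035   0.0349  0.322 ]
```

arm_command --rows '[0,-37,0,0,0.19,0,0,0,-37,0,0,0.19,0,0,0,-37,0,0,0.18,0,0,0,-37,0,0,0.19,0,0,0,0,-31,32,0,0,0,0,0,-31,32,0,0,0,0,0,-31,32,0,0,0,0,0,-31,32,0,0,0,0,0,-31,32,0,0,0,0,0,-31,32,0,0,0]'

```text
time_s: 3.0
tcp_pos: [0.287, 0.3578, 0.5529]
tool_rot: [0.917, 1.57, 0.561]
contact_force: [1.3, 0.7, 0.4]
width: 0.0148
```

Run:
```python
from plan import *
st()
plan([([-.07,.035,.37],0),([-.07,.035,.33],0),([-.035,.035,.322],0)],0)
```

```text
t 3.0 tip tub [-325.6  284.3  370.9] F [1.3 0.7 0.4] w 0.0148 q [ 0.72 -0.24  1.71 -0.    1.67 -0.49] Xtub [ 0.     0.001 -1.   ]
-- 0
0, 0.1, -31.2, 31.9, 0, 0, 0, 0, 0.1, -31.1, 32, 0, 0, 0, 0, 0.1, -31.2, 31.9, 0, 0, 0, 0, 0.1, -31.2, 32, 0, 0, 0, 0, 0.2, -31.2, 31.9, 0, 0, 0, 0, 0.1, -31.1, 32, 0, 0, 0, 0, 0.1, -31.2, 31.9, 0.01, 0, -0.01, 0, 0.1, -31.2, 32, 0, 0, 0, 0, 40, 0.1, 0, 0, 0, 0, 0, 8, 0, 35, 0, 0, 0
10 end tip tub [-0.0349  0.0349  0.322 ]
```

arm_command --rows '[0,0,-31,32,0,0,0,0,0,-31,32,0,0,0,0,0,-31,32,0,0,0,0,0,-31,32,0,0,0,0,0,-31,32,0,0,0,0,0,-31,32,0,0,0,0,0,-31,32,0,0,0,0,0,-31,32,0,0,0,0,0,0,0,0,0,0]'

```text
time_s: 3.9
tcp_pos: [0.4412, 0.0335, 0.5523]
tool_rot: [-1.354, 1.569, -1.718]
contact_force: [-0.9, 0.3, 0.6]
width: 0.0003
```

Run:
```python
from plan import *
st()
wp=[([-.07,.035,.33],0)]
for th in np.linspace(1.05,-.003,17):
    C=np.array(lid(th,.185,.035,.014)); wp.append((C-[.0095,0,0],0))
plan(wp,0,vmax=20)
```

```text
t 3.9 tip tub [-67.8  34.1 370.3] F [-0.9  0.3  0.6] w 0.0003 q [-0.1  -0.28  1.75 -0.    1.68 -1.31] Xtub [ 0.    -0.002 -1.   ]
-- 0
0, 13.4, 0.2, -0.7, -0.02, 0, 0.01, 0, 13.5, 0.2, -0.8, -0.02, 0, 0, 0, 13.4, 0.2, -0.7, -0.02, 0, 0.01, 0, 3.5, 0, 13.5, 0, 0, 0, 0, 3.6, 0, 13.4, 0, 0, 0, 0, 3.5, 0, 13.5, 0, 0, 0, 0, 5.6, 0, 10.8, 0, 0, 0, 0, 6.3, 0, 10.5, 0, 0, 0, 0, 7, 0, 10, 0, 0, 0, 0, 7.7, 0, 9.5, 0, 0, 0
-- 10
0, 8.2, 0, 9, 0, 0, 0, 0, 8.8, 0, 8.5, 0, 0, 0, 0, 9.4, 0, 7.8, 0, 0, 0, 0, 9.8, 0, 7.2, 0, 0, 0, 0, 10.4, 0, 6.5, 0, 0, 0, 0, 10.7, 0, 5.9, 0, 0, 0, 0, 11, 0, 5.1, 0, 0, 0, 0, 11.4, 0, 4.4, 0, 0, 0, 0, 11.7, 0, 3.7, 0, 0, 0, 0, 11.9, 0, 2.8, 0, 0, 0
-- 20
0, 12, 0, 2.1, 0, 0, 0, 0, 12.1, 0, 1.3, 0, 0, 0
22 end tip tub [0.0756 0.0351 0.1655]
```

arm_command --rows '[0,13.5,0,-0.7,0,0,0,0,13.5,0,-0.7,0,0,0,0,13.5,0,-0.7,0,0,0,0,3.5,0,13.5,0,0,0,0,3.5,0,13.5,0,0,0,0,3.5,0,13.5,0,0,0,0,5.6,0,10.8,0,0,0,0,6.3,0,10.5,0,0,0,0,7,0,10,0,0,0,0,7.7,0,9.5,0,0,0]'

```text
time_s: 4.9
tcp_pos: [0.5146, 0.0102, 0.4744]
tool_rot: [2.193, 1.57, 1.837]
contact_force: [-1.8, 2.5, 2.0]
width: 0.0006
```

Run:
```python
from plan import *
st(); snap('side','side1.png')
```

```text
t 4.9 tip tub [  9.   38.4 292.4] F [-1.8  2.5  2. ] w 0.0006 q [-0.13 -0.08  1.72  0.    1.51 -1.35] Xtub [-0.001  0.001 -1.   ]
```

View pics/side1.png

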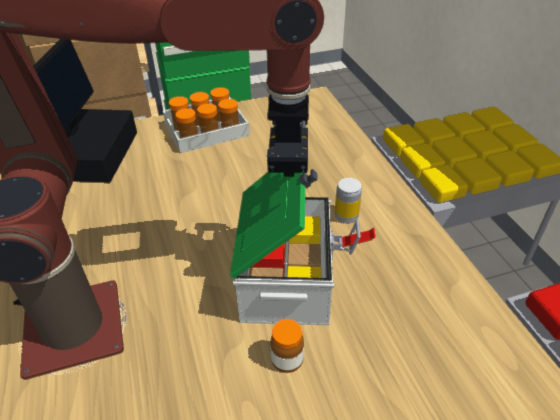

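Run:
```python
from plan import *
wp=[]
C0=None
for th in np.linspace(.72,.02,12):
    C=np.array(lid(th,.185,.036,.014)); wp.append((C-[.0095,0,0],0)); print(round(th,2),wp[-1][0].round(3))
plan(wp,0,vmax=20)
```

```text
0.72 [0.02  0.036 0.285]
0.66 [0.029 0.036 0.276]
0.59 [0.036 0.036 0.267]
0.53 [0.043 0.036 0.257]
0.47 [0.05  0.036 0.248]
0.4 [0.055 0.036 0.237]
0.34 [0.06  0.036 0.227]
0.27 [0.065 0.036 0.216]
0.21 [0.068 0.036 0.204]
0.15 [0.071 0.036 0.193]
0.08 [0.074 0.036 0.181]
0.02 [0.075 0.036 0.17 ]
-- 0
0, 6.2, -1.9, 10.4, 0, -0.01, 0, 0, 8.6, 0, 8.2, 0, 0, 0, 0, 9, 0, 7.6, 0, 0, 0, 0, 9.5, 0, 7, 0, 0, 0, 0, 9.9, 0, 6.4, 0, 0, 0, 0, 10.3, 0, 5.8, 0, 0, 0, 0, 10.7, 0, 5, 0, 0, 0, 0, 10.9, 0, 4.4, 0, 0, 0, 0, 11.2, 0, 3.7, 0, 0, 0, 0, 11.4, 0, 3, 0, 0, 0
-- 10
0, 11.6, 0, 2.3, 0, 0, 0, 0, 11.7, 0, 1.5, 0, 0, 0
12 end tip tub [0.0752 0.0359 0.1697]
```

arm_command --rows '[0,6.2,-1.9,10.4,0,0,0,0,8.6,0,8.2,0,0,0,0,9,0,7.6,0,0,0,0,9.5,0,7,0,0,0,0,9.9,0,6.4,0,0,0,0,10.3,0,5.8,0,0,0,0,10.7,0,5,0,0,0,0,10.9,0,4.4,0,0,0,0,11.2,0,3.7,0,0,0,0,11.4,0,3,0,0,0]'

```text
time_s: 5.95
tcp_pos: [0.5714, -0.0136, 0.3765]
tool_rot: [-0.063, 1.57, -0.42]
contact_force: [1.3, -0.6, 1.8]
width: 0.0007
```

arm_command --rows '[0,11,0,2.3,0,0,0,0,8,0,1.5,0,0,0,0,2,0,0,0,0,0,0,2,0,0,0,0,0,0,0,0,0,0,0,0]'

```text
time_s: 6.45
tcp_pos: [0.5744, -0.0146, 0.3541]
tool_rot: [-3.037, 1.57, 2.889]
contact_force: [-0.3, 0.1, -0.1]
width: 0.0006
```

Run:
```python
from plan import *
st(); snap('side','side2.png')
```

```text
t 6.45 tip tub [ 73.6  35.9 172.1] F [-0.3  0.1 -0.1] w 0.0006 q [-0.16  0.14  1.71  0.    1.29 -1.38] Xtub [-0.001 -0.    -1.   ]
```

View pics/side2.png

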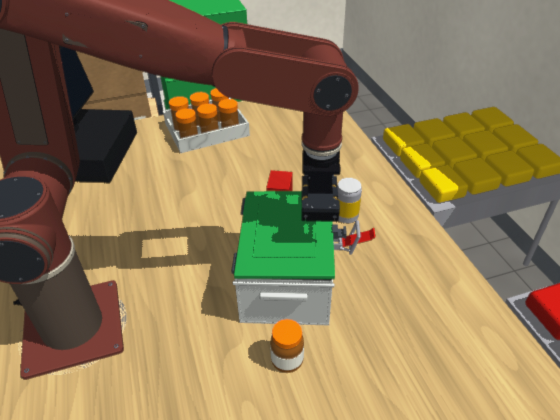

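arm_command --rows '[0,2,0,0,0,0,0,0,1,0,0,0,0,0,0,0,0,0,0,0,0,0,0,0,0,0,0,0]'

```text
time_s: 6.9
tcp_pos: [0.5747, -0.0147, 0.3521]
tool_rot: [0.384, 1.57, 0.027]
contact_force: [-0.8, 1.1, 4.5]
width: 0.0005
```

Run:
```python
from plan import *
st()
```

```text
t 6.9 tip tub [ 74.3  36.  170.1] F [-0.8  1.1  4.5] w 0.0005 q [-0.16  0.14  1.71  0.    1.28 -1.38] Xtub [ 0.001  0.    -1.   ]
```

arm_command --rows '[0,1.5,0,0,0,0,0,0,0,0,0,0,0,0,0,0,0,0,0,0,0,0,-20,0,0,0,0,0,0.3,-40,0,0,0,0,0,1,-40,0,0,0,0,0,1,-40,0,0,0,0,0,1,-40,0,0,0,0,0,1,0,0,-40,0,0,0,1,0,0,-40,0,0,0]'

```text
time_s: 7.9
tcp_pos: [0.4995, 0.0132, 0.5308]
tool_rot: [0.26, 1.569, -0.098]
contact_force: [-0.7, -0.3, -0.1]
width: 0.0405
```

Run:
```python
from plan import *
st(); 
ims={c:snap(c,c+'3.png') for c in ['side','top','wrist']}
for c in ims:
    for n in ['loop_bar','lever_tip','saddle','lid_edge']: print(c,n,[(np.round(x['point']).tolist(),round(x['conf'],2)) for x in viewer.look_for(c,n)[:2]])
    for n,P in dict(bar=[.158,0,.172],saddle=[.122,0,.165],tip=lev(p[4],.075),edge=lid(.022,.189,0,.014)).items(): print(n,proj(ims[c],w(P)).round(0),end=' ')
    print()
i=cv2.imread('pics/side3.png')[195:265,290:390]; j=cv2.imread('pics/top3.png')[130:200,270:370]
print(np.hstack([cv2.resize(i,(400,280)),cv2.resize(j,(400,280))]).shape)
cv2.imwrite('pics/z3.png',np.hstack([cv2.resize(i,(400,280),interpolation=2),cv2.resize(j,(400,280),interpolation=2)]))
```

```text
t 7.9 tip tub [ -5.8  35.8 348.8] F [-0.7 -0.3 -0.1] w 0.0405 q [-0.13 -0.14  1.66  0.    1.61 -1.34] Xtub [ 0.002  0.    -1.   ]
side loop_bar [([355.0, 231.0], 0.51)]
side lever_tip [([354.0, 238.0], 0.58)]
side saddle [([288.0, 235.0], 0.85)]
side lid_edge [([288.0, 237.0], 0.74)]
bar [358. 229.] saddle [342. 231.] tip [373. 233.] edge [326. 229.] 
top loop_bar []
top lever_tip [([384.0, 237.0], 0.58), ([302.0, 238.0], 0.2)]
top saddle [([301.0, 236.0], 0.9)]
top lid_edge []
bar [326. 152.] saddle [321. 166.] tip [330. 141.] edge [317. 178.] 
wrist loop_bar [([249.0, 328.0], 0.84)]
wrist lever_tip [([249.0, 335.0], 0.73)]
wrist saddle [([248.0, 184.0], 0.66), ([249.0, 330.0], 0.62)]
wrist lid_edge [([249.0, 185.0], 0.84)]
bar [246. 327.] saddle [246. 298.] tip [247. 343.] edge [244. 275.] 
(280, 800, 3)
```

View pics/z3.png

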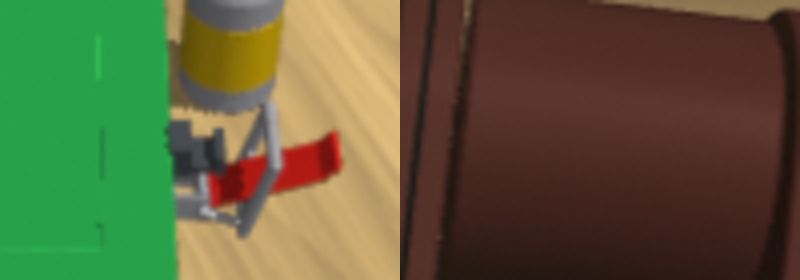

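View pics/wrist3.png

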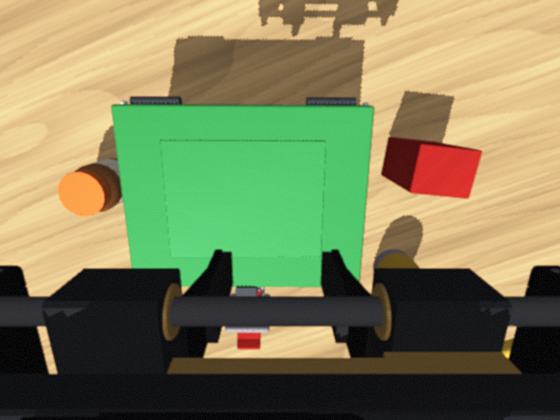

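Run:
```python
from plan import *
plan([([.158,-.001,.26],0),([.158,-.001,.20],0)],1,vmax=45)
```

```text
-- 0
1, 17.5, -7.4, 32.7, 0, 0, 0, 1, 17.6, -7.3, 32.8, 0, 0, 0, 1, 17.5, -7.4, 32.7, 0, 0, 0, 1, 17.6, -7.4, 32.8, 0, 0, 0, 1, 17.5, -7.3, 32.7, 0, 0, 0, 1, 30, 0, 0, 0, 0, 0, 1, 30, 0, 0.1, 0, 0, 0
7 end tip tub [ 0.158 -0.001  0.2  ]
```

arm_command --rows '[1,17.5,-7.4,32.7,0,0,0,1,17.5,-7.4,32.7,0,0,0,1,17.5,-7.4,32.7,0,0,0,1,17.5,-7.4,32.7,0,0,0,1,17.5,-7.4,32.7,0,0,0,1,30,0,0,0,0,0,1,30,0,0,0,0,0,1,0,0,0,0,0,0,1,0,0,0,0,0,0]'

```text
time_s: 9.55
tcp_pos: [0.6399, -0.0786, 0.3823]
tool_rot: [-3.037, 1.569, 2.889]
contact_force: [-0.2, -0.0, 1.2]
width: 0.087
```

Run:
```python
from plan import *
st(); 
im=snap('wrist','wrist4.png'); print(proj(im,w([.158,0,.172])),proj(im,w([.158,.027,.172])),proj(im,w([.158,-.027,.172])))
```

```text
t 9.55 tip tub [157.3  -1.1 200.3] F [-0.2 -0.   1.2] w 0.087 q [-0.24  0.28  1.49  0.    1.37 -1.46] Xtub [-0.001 -0.    -1.   ]
[277.66457584 248.33818616] [320.64199774 248.38626905] [234.6835302  248.29009921]
```

View pics/wrist4.png

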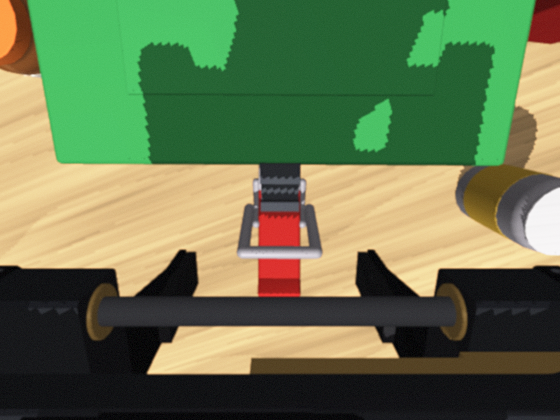

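arm_command --rows '[1,20,1,2,0,0,0,1,19,0,0,0,0,0,1,0,0,0,0,0,0,0.5,0,0,0,0,0,0,0.5,0,0,0,0,0,0,0.5,0,0,0,0,0,0,0.5,0,0,0,0,0,0,0.5,0,0,0,0,0,0,0.5,0,0,0,0,0,0]' --squeeze 20

```text
time_s: 10.5
tcp_pos: [0.6424, -0.0781, 0.3439]
tool_rot: [0.713, 1.569, 0.356]
contact_force: [1.2, 3.2, 1.5]
width: 0.0529
```

Run:
```python
from plan import *
st(); 
im=snap('wrist','wrist5.png'); snap('side','side5.png'); i=cv2.imread('pics/side5.png')[170:270,280:400];cv2.imwrite('pics/z5.png',cv2.resize(i,(720,600),interpolation=2))
```

```text
t 10.5 tip tub [159.9   0.4 161.9] F [1.2 3.2 1.5] w 0.0529 q [-0.24  0.32  1.53  0.    1.3  -1.46] Xtub [ 0.001  0.001 -1.   ]
```

View pics/wrist5.png

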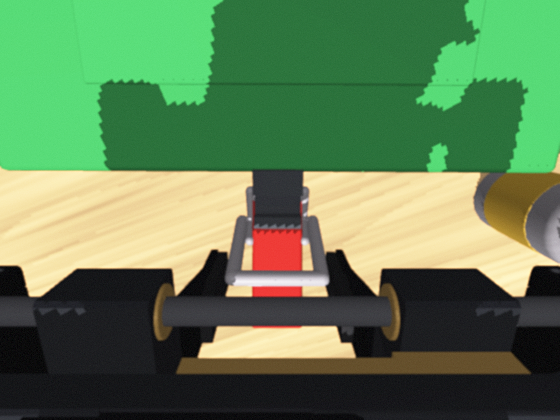

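View pics/z5.png

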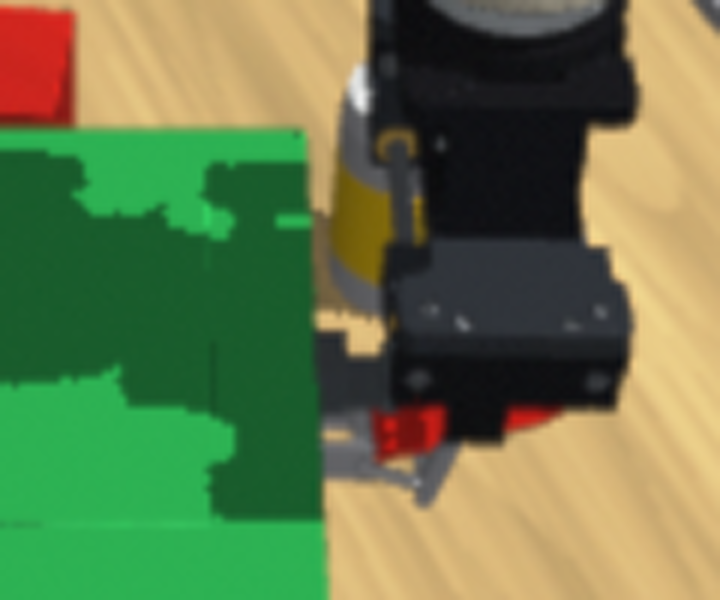

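```bash
cat >> plan.py <<'E'
def ik(x,z):
    d=np.array([x-122,z-130.]);L=np.hypot(*d);a=np.arctan2(d[1],d[0]);b=np.arccos((24**2+L**2-54**2)/(48*L));phi=a-b
    pv=np.array([122+24*np.cos(phi),130+24*np.sin(phi)]);return phi+np.radians(105),np.degrees(np.arctan2(z-pv[1],x-pv[0]))
E
python3 - <<'E'
from plan import *
P,Q=now(); print('bar if 10 above tip',tub(P+.172*Q.as_matrix()[:,0]))
im=viewer.get_image('wrist')
for z in (.168,.172,.176): print(z,tub(atz(im,(278,278),z)).round(4))
for b in [(159,172),(150,178),(142,178),(134,178),(128,177),(122,174),(122,165)]: print(b,ik(*b))
E
```

```text
bar if 10 above tip [0.159888   0.00035428 0.17190137]
0.168 [0.1627 0.0015 0.168 ]
0.172 [0.1605 0.0015 0.172 ]
0.176 [0.1583 0.0015 0.176 ]
(159, 172) (np.float64(1.4100232686888345), np.float64(73.74961787501111))
(150, 178) (np.float64(1.588761466455525), np.float64(84.99624698551439))
(142, 178) (np.float64(1.5841598538390844), np.float64(93.46442782933802))
(134, 178) (np.float64(1.6331081697420082), np.float64(102.32215164047362))
(128, 177) (np.float64(1.663839833500093), np.float64(109.08798725921804))
(122, 174) (np.float64(1.640121627196362), np.float64(115.8640528250463))
(122, 165) (np.float64(1.106853942457838), np.float64(109.4174083102674))
```

Run:
```python
from plan import *
t=np.radians
plan([([.152,.001,.180],t(-4)),([.142,.001,.181],t(-8)),([.134,.001,.181],t(-13)),([.126,.001,.180],t(-17)),([.1225,.001,.178],t(-20))],.5,tiplen=.172,vmax=8)
```

```text
-- 0
0.5, -2.6, 0.3, -6.6, 0, -0.22, 0, 0.5, -2.7, 0.2, -6.4, 0, -0.22, 0, 0.5, -2.9, 0.3, -6.5, 0, -0.22, -0.01, 0.5, -0.4, 0, -7.3, 0, -0.22, 0, 0.5, -0.6, 0, -7.3, 0, -0.22, 0, 0.5, -0.8, 0, -7.2, 0, -0.23, 0, 0.5, -0.2, 0, -7.6, 0, -0.28, 0, 0.5, -0.3, 0, -7.7, 0, -0.27, 0, 0.5, -0.7, 0, -7.6, 0, -0.28, 0, 0.5, -0.1, 0, -6.7, 0, -0.22, 0
-- 10
0.5, -0.3, 0, -6.7, 0, -0.22, 0, 0.5, -0.4, 0, -6.6, 0, -0.23, 0, 0.5, 0.5, 0, -6.5, 0, -0.25, 0, 0.5, 0.4, 0, -6.5, 0, -0.25, 0
14 end tip tub [0.1225 0.001  0.178 ]
```

arm_command --rows '[0.5,-2.6,0.3,-6.6,0,-0.22,0,0.5,-2.7,0.2,-6.4,0,-0.22,0,0.5,-2.9,0.3,-6.5,0,-0.22,0,0.5,-0.4,0,-7.3,0,-0.22,0,0.5,-0.6,0,-7.3,0,-0.22,0,0.5,-0.8,0,-7.2,0,-0.23,0,0.5,0,0,0,0,0,0]' --squeeze 10

```text
time_s: 11.35
tcp_pos: [0.6025, -0.0628, 0.3514]
tool_rot: [-0.002, 1.43, -0.359]
contact_force: [0.2, 0.6, -0.4]
width: 0.0534
```

Run:
```python
from plan import *
st(.172); 
im=snap('wrist','wrist6.png'); snap('side','side6.png'); i=cv2.imread('pics/side6.png')[190:260,310:390];cv2.imwrite('pics/z6.png',np.hstack([cv2.resize(i,(400,350),interpolation=2),cv2.resize(cv2.imread('pics/wrist6.png')[100:400,150:450],(350,350))]))
```

```text
t 11.35 tip tub [141.1   0.6 181.1] F [ 0.2  0.6 -0.4] w 0.0534 q [-0.23  0.17  1.69 -0.02  1.14 -1.44] Xtub [ 0.14 -0.   -0.99]
```

View pics/z6.png

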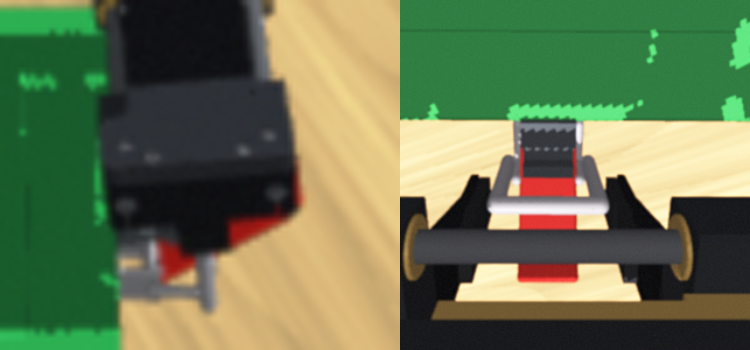

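arm_command --rows '[0.5,-0.2,0,-7.6,0,-0.28,0,0.5,-0.3,0,-7.6,0,-0.28,0,0.5,-0.7,0,-7.6,0,-0.28,0,0.5,0,0,0,0,0,0]'

```text
time_s: 11.85
tcp_pos: [0.5818, -0.055, 0.3482]
tool_rot: [-0.001, 1.344, -0.358]
contact_force: [1.7, 0.1, -3.1]
width: 0.0533
```

Run:
```python
from plan import *
st(.172); 
im=snap('wrist','wrist7.png'); cv2.imwrite('pics/z7.png',cv2.resize(cv2.imread('pics/wrist7.png')[150:350,180:380],(600,600),interpolation=2))
for P in ([.119,.019,.179],[.119,-.019,.179],[.122,0,.165],[.128,0,.168]): print(proj(im,w(P)))
```

```text
t 11.85 tip tub [133.6   0.7 180.6] F [ 1.7  0.1 -3.1] w 0.0533 q [-0.22  0.09  1.79 -0.04  1.04 -1.42] Xtub [ 0.225 -0.    -0.974]
[312.6221707 252.3884579]
[236.214812   252.30747568]
[274.56536746 240.99375292]
[274.55521768 253.31467101]
```

View pics/z7.png

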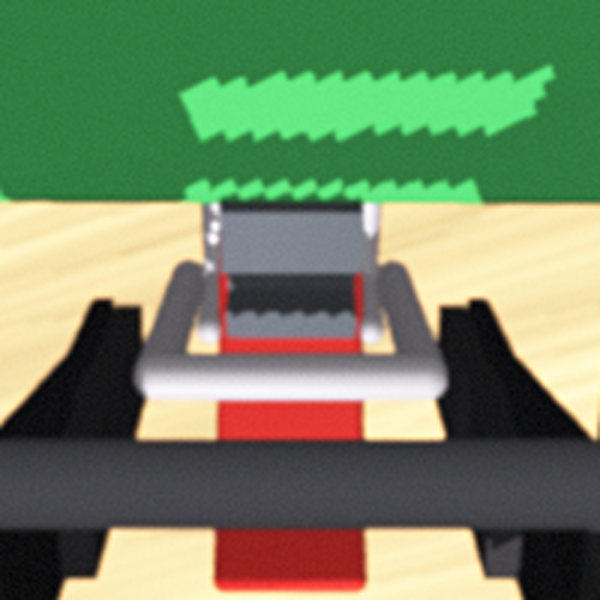

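Run:
```python
from plan import *
im=viewer.get_image('wrist'); print('eye',tub(im['eye']))
for z in (.176,.18,.184): print(z,tub(atz(im,(277,275),z)).round(4))
print('lip front/back top z168', [tub(atz(im,(277,150+v/3),.168)).round(4) for v in (337,312)], 'stop front top z174',[tub(atz(im,(277,150+v/3),.174)).round(4) for v in (272,203)])
print('lid edge z .171',tub(atz(im,(277,150+203/3),.171)))
im=snap('side','side7.png')
for n in ['saddle','loop_bar','lever_tip']: print(n,[(np.round(x['point']).tolist(),round(x['conf'],2)) for x in viewer.look_for('side',n)[:2]])
```

```text
eye [0.02026339 0.00083785 0.30957069]
0.176 [0.1365 0.0013 0.176 ]
0.18 [0.133  0.0013 0.18  ]
0.184 [0.1295 0.0013 0.184 ]
lip front/back top z168 [array([0.1344, 0.0013, 0.168 ]), array([0.1287, 0.0013, 0.168 ])] stop front top z174 [array([0.1157, 0.0013, 0.174 ]), array([0.1021, 0.0013, 0.174 ])]
lid edge z .171 [0.10390414 0.00125988 0.171     ]
saddle [([284.0, 236.0], 0.85), ([286.0, 258.0], 0.67)]
loop_bar [([352.0, 246.0], 0.56)]
lever_tip [([357.0, 237.0], 0.8), ([278.0, 183.0], 0.4)]
```

arm_command --rows '[0.5,-0.1,0,-6.7,0,-0.22,0,0.5,0.5,0.3,-6,0,-0.22,0,0.5,0,0,0,0,0,0]'

```text
time_s: 12.45
tcp_pos: [0.57, -0.0504, 0.3447]
tool_rot: [-0.002, 1.297, -0.359]
contact_force: [1.0, -1.0, -1.9]
width: 0.053
```

Run:
```python
from plan import *
st(.172); 
im=snap('wrist','wrist8.png'); cv2.imwrite('pics/z8.png',cv2.resize(cv2.imread('pics/wrist8.png')[150:350,180:380],(600,600),interpolation=2))
for z in (.174,.178,.182): print(z,tub(atz(im,(277,275),z)).round(4))
P,Q=now();x=tub(P+.172*Q.as_matrix()[:,0])
plan([([.1225,.001,.173],np.radians(-17)),([.1225,.001,.165],np.radians(-17))],.5,tiplen=.172,vmax=5)
```

```text
t 12.45 tip tub [128.7   0.8 179.1] F [ 1.  -1.  -1.9] w 0.053 q [-0.21  0.05  1.84 -0.05  0.98 -1.41] Xtub [ 0.271 -0.    -0.963]
0.174 [0.1321 0.0015 0.174 ]
0.178 [0.1283 0.0015 0.178 ]
0.182 [0.1244 0.0014 0.182 ]
-- 0
0.5, 1.4, 0.1, -3.9, 0, -0.07, 0, 0.5, 1.4, 0, -3.9, 0, -0.08, 0, 0.5, 1.3, 0.1, -4, 0.01, -0.07, 0, 0.5, 3.8, 0, -1.2, 0, 0, 0, 0.5, 3.9, 0, -1.1, 0, 0, 0
5 end tip tub [0.1225 0.001  0.165 ]
```

View pics/z8.png

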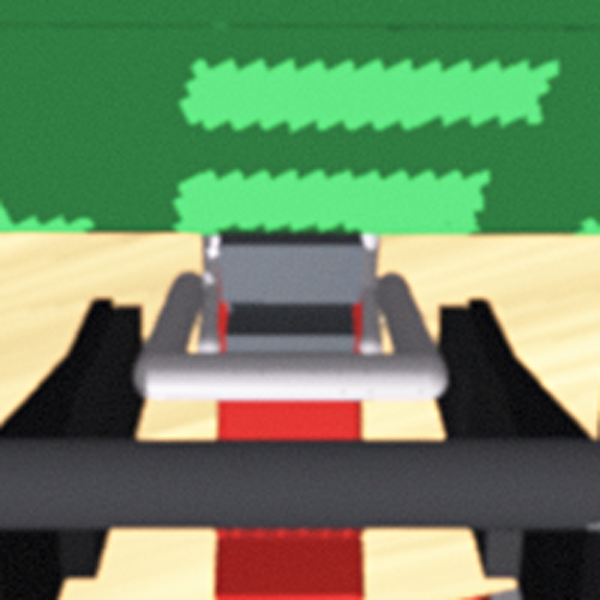

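Run:
```python
from plan import *
plan([([.1215,.001,.177],np.radians(-18)),([.1215,.001,.164],np.radians(-18))],.5,tiplen=.172,vmax=4)
```

```text
-- 0
0.5, 0.1, 0, -3.7, 0, -0.1, 0, 0.5, 0, 0.1, -3.6, 0, -0.1, 0, 0.5, -0.1, 0, -3.7, 0, -0.09, 0, 0.5, 0, 0.1, -3.6, 0.01, -0.1, 0, 0.5, 3.1, 0, -1, 0, 0, 0, 0.5, 3.1, 0, -1, 0, 0, 0, 0.5, 3.1, 0, -1, 0, 0, 0, 0.5, 3, 0, -1.1, 0, 0, 0
8 end tip tub [0.1214 0.001  0.164 ]
```

arm_command --rows '[0.5,0.1,0,-3.7,0,-0.1,0,0.5,0,0,-3.7,0,-0.1,0,0.5,0,0,-3.7,0,-0.1,0,0.5,0,0,-3.6,0,-0.1,0,0.5,0,0,0,0,0,0]'

```text
time_s: 13.0
tcp_pos: [0.5571, -0.0455, 0.3404]
tool_rot: [-0.001, 1.256, -0.358]
contact_force: [1.0, -0.5, -2.0]
width: 0.0529
```

Run:
```python
from plan import *
st(.172); 
im=snap('wrist','wrist9.png'); cv2.imwrite('pics/z9.png',cv2.resize(cv2.imread('pics/wrist9.png')[150:350,180:380],(600,600),interpolation=2))
for z in (.174,.178,.182): print(z,tub(atz(im,(277,275),z)).round(4))
plan([([.1215,.001,.164],np.radians(-18))],.5,tiplen=.172,vmax=4)
```

```text
t 13.0 tip tub [121.7   0.9 176.9] F [ 1.  -0.5 -2. ] w 0.0529 q [-0.21  0.01  1.89 -0.06  0.92 -1.4 ] Xtub [ 0.31  -0.    -0.951]
0.174 [0.123  0.0016 0.174 ]
0.178 [0.1189 0.0015 0.178 ]
0.182 [0.1147 0.0015 0.182 ]
-- 0
0.5, 3, 0, -1.1, 0, 0, 0, 0.5, 3.1, 0.1, -1, 0, 0, 0, 0.5, 3, 0, -1.1, 0, 0, 0, 0.5, 3.1, 0, -1, 0, 0.01, 0
4 end tip tub [0.1215 0.001  0.164 ]
```

View pics/z9.png

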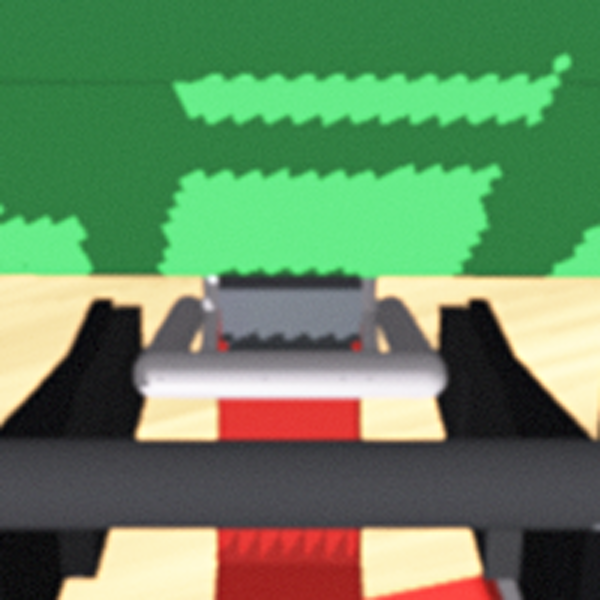

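arm_command --rows '[0.5,3,0,-1,0,0,0,0.5,3.1,0,-0.9,0,0,0,0.5,3,0,-0.9,0,0,0,0.5,3.1,0,-0.9,0,0,0,0.5,0,0,0,0,0,0,0.5,0,0,0,0,0,0]'

```text
time_s: 13.65
tcp_pos: [0.5578, -0.0458, 0.3274]
tool_rot: [-0.0, 1.256, -0.358]
contact_force: [0.5, -1.9, 0.2]
width: 0.053
```

Run:
```python
from plan import *
st(.172); 
im=snap('wrist','wrist10.png'); cv2.imwrite('pics/z10.png',cv2.resize(cv2.imread('pics/wrist10.png')[150:350,180:380],(600,600),interpolation=2))
```

```text
t 13.65 tip tub [122.4   0.9 163.9] F [ 0.5 -1.9  0.2] w 0.053 q [-0.21  0.03  1.9  -0.06  0.9  -1.39] Xtub [ 0.309 -0.    -0.951]
```

View pics/z10.png

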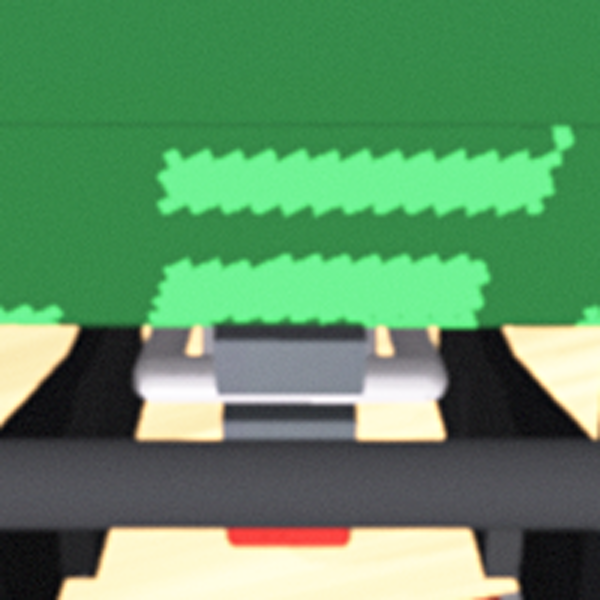

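arm_command --rows '[0.8,0,0,0,0,0,0,0.8,0,0,0,0,0,0,0.8,0,0,0,0,0,0,0.8,-20,0,0,0,0,0,0.8,-40,0,0,0,0,0,0.8,-40,0,0,0,0,0]'

```text
time_s: 14.3
tcp_pos: [0.5282, -0.0346, 0.423]
tool_rot: [-0.0, 1.258, -0.358]
contact_force: [0.3, -0.3, 1.1]
width: 0.0695
```

Run:
```python
from plan import *
st(.172); 
im=snap('wrist','wrist11.png'); s=snap('side','side11.png'); t=snap('top','top11.png')
print('groove pred',proj(s,w([.122,.001,.165])),proj(im,w([.122,.001,.165])))
for q in (1.0,1.1,1.2,1.3,1.5): print(q,proj(s,w(lev(q,.075))).round(1))
i=cv2.imread('pics/side11.png')[200:270,310:390];cv2.imwrite('pics/z11.png',np.hstack([cv2.resize(i,(400,350),interpolation=2),cv2.resize(cv2.imread('pics/wrist11.png')[150:350,180:380],(350,350))]))
```

```text
t 14.3 tip tub [ 90.5   1.  259.3] F [ 0.3 -0.3  1.1] w 0.0695 q [-0.2  -0.13  1.87 -0.05  1.09 -1.4 ] Xtub [ 0.308  0.    -0.952]
groove pred [341.60229512 230.45284496] [275.87432698 218.53003889]
1.0 [373.8 244.9]
1.1 [374.4 242.6]
1.2 [374.6 240.2]
1.3 [374.4 237.9]
1.5 [373.1 233.2]
```

View pics/z11.png

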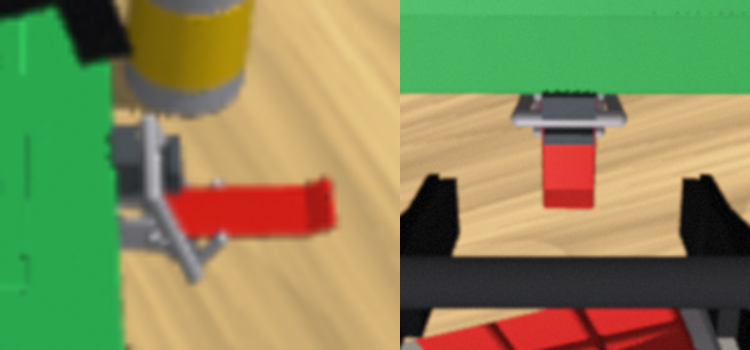

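```bash
cat >> plan.py <<'E'
def press(q,r,tilt,extra=0):
    a=q-np.radians(63); d=abs(a+tilt); return lev(q,r,.001,.0025+.0095*np.sin(d)+extra)
E
python3 - <<'E'
from plan import *
T=np.radians(30)
plan([([.16,.001,.26],T),(press(1.17,.052,T,.06),T),(press(1.17,.052,T,.015),T)],0,vmax=35)
E
```

```text
-- 0
0, 8.5, -0.1, 22, 0, 0.9, 0, 0, 6.3, 0, 22.8, 0, 0.9, 0, 0, 4.2, -0.1, 23.2, 0, 0.89, 0, 0, 2, 0, 23.6, 0, 0.9, -0.01, 0, -0.2, -0.1, 23.6, 0, 0.9, 0, 0, -2.5, 0, 23.5, 0.01, 0.9, 0, 0, -4.6, -0.1, 23.1, 0, 0.89, 0, 0, -6.8, 0, 22.7, 0, 0.9, 0, 0, -8.8, 0, 21.8, 0, 0.9, 0, 0, 23.1, 0, 18.6, 0, 0, 0
-- 10
0, 23.1, -0.1, 18.7, 0, 0, 0, 0, 18.7, 0, 12.6, 0, 0, 0, 0, 18.6, 0, 12.6, 0, 0, 0
13 end tip tub [0.1723 0.001  0.1564]
```

arm_command --rows '[0,8.5,0,22,0,0.9,0,0,6.3,0,23,0,0.9,0,0,4,0,23,0,0.9,0,0,2,0,23.5,0,0.9,0,0,0,0,23.5,0,0.9,0,0,-2.5,0,23.5,0,0.9,0,0,-4.6,0,23,0,0.9,0,0,-6.8,0,22.7,0,0.9,0,0,-8.8,0,21.8,0,0.9,0,0,0,0,0,0,0,0]'

```text
time_s: 15.45
tcp_pos: [0.7292, -0.1105, 0.4032]
tool_rot: [-3.14, 1.027, 2.785]
contact_force: [0.6, -0.2, -0.3]
width: 0.0024
```

Run:
```python
from plan import *
st()
T=np.radians(30)
plan([(press(1.17,.052,T,.06),T),(press(1.17,.052,T,.015),T)],0,vmax=35)
```

```text
t 15.45 tip tub [158.2   0.3 247.5] F [ 0.6 -0.2 -0.3] w 0.0024 q [-0.27  0.72  0.9   0.05  2.06 -1.47] Xtub [-0.518 -0.    -0.856]
-- 0
0, 16.9, 0.4, 14.8, -0.01, -0.1, 0, 0, 17.1, 0.3, 14.5, 0, -0.1, 0, 0, 18.7, 0, 12.6, 0, 0, 0, 0, 18.6, 0, 12.6, 0, 0, 0
4 end tip tub [0.1723 0.0009 0.1564]
```

arm_command --rows '[0,17,0.4,14.8,0,-0.1,0,0,17,0.3,14.5,0,-0.1,0,0,18.7,0,12.6,0,0,0,0,18.6,0,12.6,0,0,0,0,0,0,0,0,0,0]'

```text
time_s: 15.95
tcp_pos: [0.7372, -0.1119, 0.318]
tool_rot: [-3.14, 1.053, 2.786]
contact_force: [-0.6, -0.3, -0.8]
width: 0.0003
```

Run:
```python
from plan import *
st()
T=np.radians(30)
wp=[]
for q in np.linspace(1.15,0.0,14): wp.append((press(q,.052+.010*(1.15-q)/1.15,T),T))
wp.append((press(-0.04,.062,T),T))
plan(wp,0,vmax=10)
snap('side','side12.png'); i=cv2.imread('pics/side12.png')[170:290,280:420];cv2.imwrite('pics/z12.png',cv2.resize(i,(700,600),interpolation=2))
```

```text
t 15.95 tip tub [170.3   1.6 159.9] F [-0.6 -0.3 -0.8] w 0.0003 q [-0.27  0.78  0.96  0.05  1.91 -1.48] Xtub [-0.495 -0.001 -0.869]
-- 0
0, 5.2, -0.2, 4.5, 0, 0.02, 0, 0, 5.1, -0.3, 4.6, 0, 0.02, 0, 0, 5.1, -0.2, 4.5, 0, 0.02, 0.01, 0, 3.9, 0, 4, 0, 0, 0, 0, 4.4, 0, 3.5, 0, 0, 0, 0, 4.8, 0, 3.1, 0, 0, 0, 0, 5.1, 0, 2.7, 0, 0, 0, 0, 5.4, 0, 2.1, 0, 0, 0, 0, 5.7, 0, 1.6, 0, 0, 0, 0, 5.1, 0, 1, 0, 0, 0
-- 10
0, 4.3, 0, 0.7, 0, 0, 0, 0, 4.5, 0, 0.3, 0, 0, 0, 0, 4.6, 0, 0, 0, 0, 0, 0, 4.7, 0, -0.3, 0, 0, 0, 0, 4.7, 0, -0.8, 0, 0, 0, 0, 4.8, 0, -1.2, 0, 0, 0, 0, 2, 0, -0.9, 0, 0, 0
17 end tip tub [0.1551 0.0011 0.077 ]
```

View pics/z12.png

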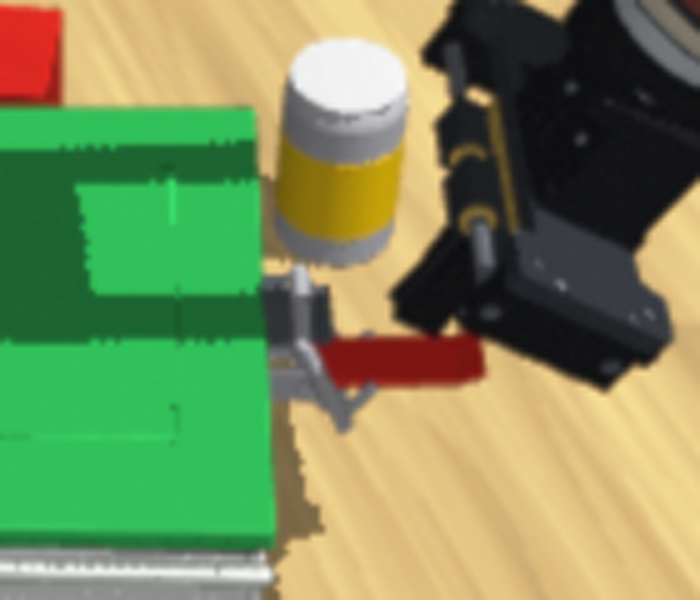

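arm_command --rows '[0,5.2,-0.2,4.5,0,0,0,0,5.1,-0.2,4.6,0,0,0,0,5.1,-0.2,4.5,0,0,0,0,3.9,0,4,0,0,0,0,4.4,0,3.5,0,0,0,0,4.8,0,3.1,0,0,0,0,5.1,0,2.7,0,0,0]'

```text
time_s: 16.7
tcp_pos: [0.7451, -0.1155, 0.2801]
tool_rot: [3.142, 1.059, 2.784]
contact_force: [-1.2, 0.6, 1.6]
width: 0.0005
```

Run:
```python
from plan import *
st()
snap('side','side13.png'); i=cv2.imread('pics/side13.png')[170:290,280:420];cv2.imwrite('pics/z13.png',cv2.resize(i,(700,600),interpolation=2))
```

```text
t 16.7 tip tub [179.9   1.1 121.5] F [-1.2  0.6  1.6] w 0.0005 q [-0.27  0.83  0.96  0.05  1.86 -1.48] Xtub [-0.49  -0.    -0.872]
```

View pics/z13.png

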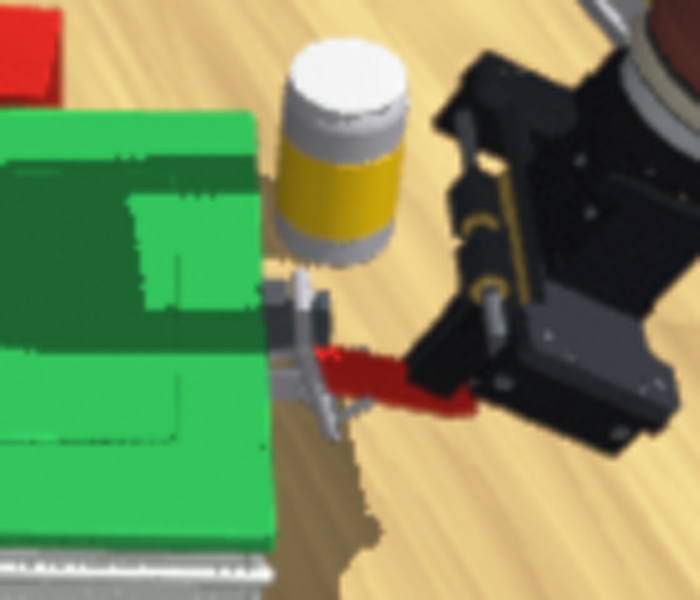

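Run:
```python
from plan import *
T=np.radians(30)
wp=[]
for q in np.linspace(.78,0.0,10): wp.append((press(q,.052+.010*(1.15-q)/1.15,T),T)); print(np.round(wp[-1][0],4))
wp.append((press(-0.06,.062,T),T))
plan(wp,0,vmax=10)
```

```text
[0.1758 0.001  0.1169]
[0.1748 0.001  0.1112]
[0.1733 0.001  0.1056]
[0.1718 0.001  0.1011]
[0.1702 0.001  0.097 ]
[0.1682 0.001  0.0931]
[0.166  0.001  0.0892]
[0.1633 0.001  0.0854]
[0.1603 0.001  0.0817]
[0.157  0.001  0.0782]
-- 0
0, 4.7, -0.1, 0.4, 0, 0.1, 0, 0, 5.4, 0, 2, 0, 0, 0, 0, 5.6, 0, 1.4, 0, 0, 0, 0, 4.7, 0, 1, 0, 0, 0, 0, 4.3, 0, 0.6, 0, 0, 0, 0, 4.4, 0, 0.3, 0, 0, 0, 0, 4.5, 0, 0, 0, 0, 0, 0, 4.6, 0, -0.4, 0, 0, 0, 0, 4.7, 0, -0.8, 0, 0, 0, 0, 4.7, 0, -1.1, 0, 0, 0
-- 10
0, 2.9, 0, -1.5, 0, 0, 0
11 end tip tub [0.1542 0.0009 0.0765]
```

arm_command --rows '[0,4.7,0,0.4,0,0.1,0,0,5.4,0,2,0,0,0,0,5.6,0,1.4,0,0,0,0,4.7,0,1,0,0,0,0,4.3,0,0.6,0,0,0,0,4.4,0,0.3,0,0,0]'

```text
time_s: 17.35
tcp_pos: [0.736, -0.1122, 0.252]
tool_rot: [-3.142, 1.048, 2.784]
contact_force: [0.5, -0.2, 1.7]
width: 0.0006
```

arm_command --rows '[0,4.5,0,0,0,0,0,0,4.6,0,-0.4,0,0,0,0,4.7,0,-0.8,0,0,0,0,4.7,0,-1.1,0,0,0,0,0,0,0,0,0,0]'

```text
time_s: 17.85
tcp_pos: [0.7261, -0.1085, 0.2389]
tool_rot: [3.141, 1.052, 2.784]
contact_force: [2.3, -1.2, 2.7]
width: 0.0006
```

Run:
```python
from plan import *
st()
s=snap('side','side14.png'); i=cv2.imread('pics/side14.png')[170:290,280:420];cv2.imwrite('pics/z14.png',cv2.resize(i,(700,600),interpolation=2))
for q in (0,.1,.2,.3): print(q,(proj(s,w(lev(q,.075)))-[280,170])*5)
```

```text
t 17.85 tip tub [158.4   1.1  80.9] F [ 2.3 -1.2  2.7] w 0.0006 q [-0.27  0.82  1.05  0.05  1.78 -1.48] Xtub [-0.496  0.    -0.868]
0 [367.38162612 462.22611366]
0.1 [382.1395035  457.07729663]
0.2 [396.20810011 450.962574  ]
0.3 [409.45472533 443.92918203]
```

View pics/z14.png

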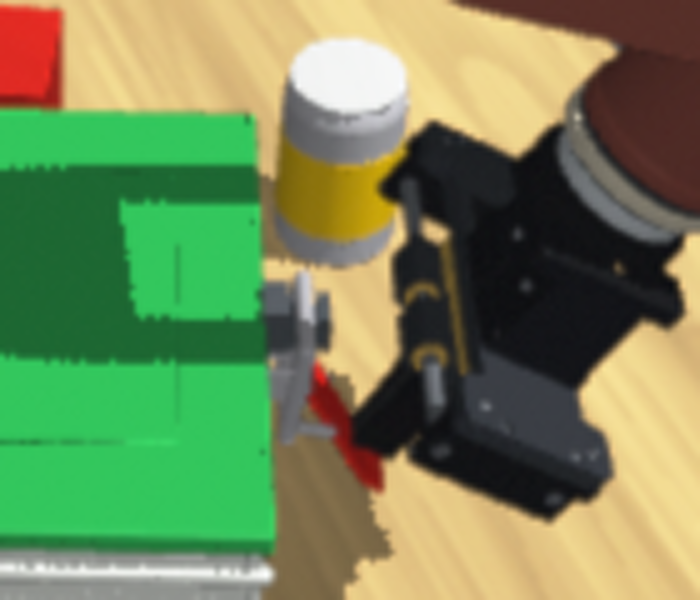

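arm_command --rows '[0,2.5,0,-1.7,0,0,0,0,1.7,0,-1.1,0,0,0,0,0,0,0,0,0,0]'

```text
time_s: 18.2
tcp_pos: [0.7239, -0.1079, 0.2395]
tool_rot: [3.14, 1.062, 2.782]
contact_force: [13.5, -5.4, 9.4]
width: 0.0003
```

Run:
```python
from plan import *
st()
```

```text
t 18.2 tip tub [157.8   1.   80.6] F [13.5 -5.4  9.4] w 0.0003 q [-0.27  0.81  1.07  0.05  1.77 -1.48] Xtub [-0.488  0.001 -0.873]
```

arm_command --rows '[0,1.5,0,-1,0,0,0,0,0,0,0,0,0,0,0,0,0,0,0,0,0,0,-6,0,4,0,0,0,0,-20,0,10,0,0,0,0,-40,0,10,0,0,0,0,-45,0,0,0,0,0,0,-45,0,0,0,0,0,0,-45,0,0,0,0,0,0,0,0,0,0,0,0]'

```text
time_s: 19.2
tcp_pos: [0.8314, -0.148, 0.3923]
tool_rot: [3.14, 1.058, 2.782]
contact_force: [0.5, -0.7, -0.4]
width: 0.0004
```

Run:
```python
from plan import *
st()
s=snap('side','side15.png'); t=snap('top','top15.png'); i=cv2.imread('pics/side15.png')[190:290,300:400]; j=cv2.imread('pics/top15.png')[110:210,270:370]
print({n:(proj(s,w(P))-[300,190]).round(1)*4 for n,P in dict(q0=lev(0,.075),q15=lev(.15,.075),q3=lev(.3,.075),sad=[.122,0,.160]).items()})
print({n:(proj(t,w(P))-[270,110]).round(1)*4 for n,P in dict(q0=lev(0,.075),q15=lev(.15,.075),q3=lev(.3,.075),sad=[.122,0,.160]).items()})
cv2.imwrite('pics/z15.png',np.hstack([cv2.resize(x,(400,400),interpolation=2) for x in (i,j)]))
```

```text
t 19.2 tip tub [271.9   1.1 233.7] F [ 0.5 -0.7 -0.4] w 0.0004 q [-0.28  1.12  0.28  0.05  2.25 -1.47] Xtub [-0.491  0.001 -0.871]
{'q0': array([214. , 289.6]), 'q15': array([231.6, 283.2]), 'q3': array([247.6, 275.2]), 'sad': array([166. , 169.6])}
{'q0': array([199.6, 206.8]), 'q15': array([205.2, 192. ]), 'q3': array([210.8, 178. ]), 'sad': array([204., 224.])}
```

View pics/z15.png

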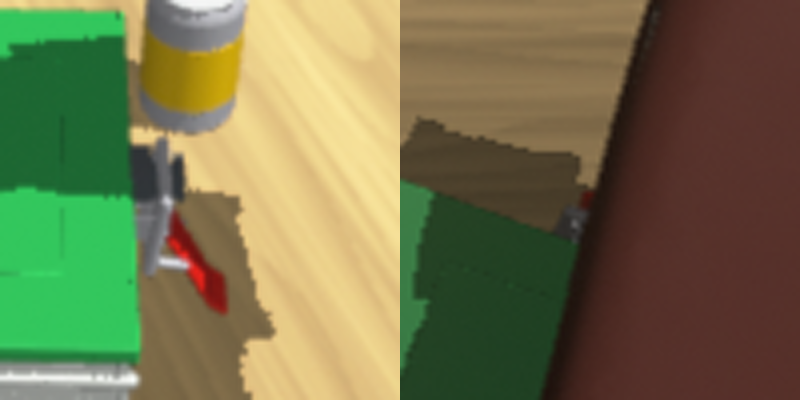

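View pics/side15.png

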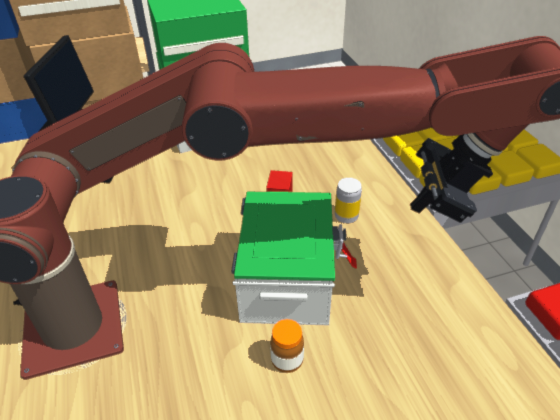

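Run:
```python
from plan import *
im=snap('wrist','wrist16.png')
print({n:proj(im,w(P)).round(1) for n,P in dict(q0=lev(0,.075),q15=lev(.15,.075),q3=lev(.3,.075),sad=[.122,.001,.160],edge=[.104,.133,.166],edge2=[.104,-.133,.166],edgeloose=[.104,-.133,.171]).items()})
s=viewer.get_image('side');t=viewer.get_image('top')
for n in ['jar_center','can_center']: print(n,[(c,x['point'].__repr__(),round(x['conf'],2)) for c in('side','top') for x in viewer.look_for(c,n)[:1]])
```

```text
{'q0': array([275.1, 173. ]), 'q15': array([275. , 179.6]), 'q3': array([275. , 185.1]), 'sad': array([275.9,  96.3]), 'edge': array([432.6,  73.3]), 'edge2': array([116.8,  72.9]), 'edgeloose': array([114. ,  69.1])}
jar_center [('side', '[286.8, 344.8]', 0.97), ('top', '[280.3, 188.9]', 0.43)]
can_center [('side', '[347.1, 199.2]', 0.73), ('top', '[241.3, 135.4]', 0.61)]
```

View pics/wrist16.png

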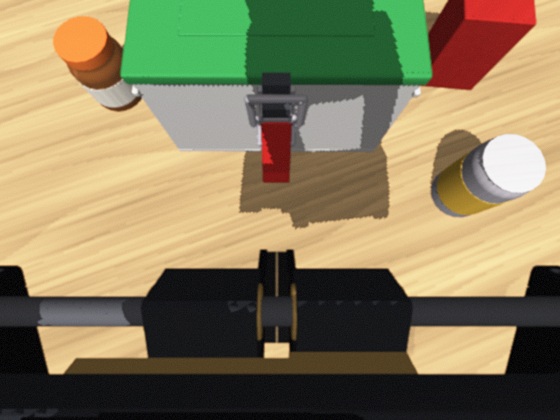

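Run:
```python
from plan import *
im=viewer.get_image('wrist');i=im['pixels'][50:200,180:380,::-1]
i=cv2.resize(i,(800,600),interpolation=2);cv2.imwrite('pics/z16.png',i)
print({n:((proj(im,w(P))-[180,50])*4).round(0) for n,P in dict(q0=lev(0,.075,.015),q0t=lev(0,.075,0,.003),q15=lev(.15,.075,.015),q3=lev(.3,.075,.015),sad=[.122,.001,.160],lip=[.134,.013,.163],edge=[.104,.06,.166],edgebot=[.104,.06,.152],edgeloose=[.104,.06,.171],wall=[.1,.06,.15]).items()})
```

```text
{'q0': array([434., 498.]), 'q0t': array([380., 506.]), 'q15': array([435., 524.]), 'q3': array([436., 547.]), 'sad': array([383., 194.]), 'lip': array([441., 238.]), 'edge': array([663., 102.]), 'edgebot': array([649., 142.]), 'edgeloose': array([668.,  87.]), 'wall': array([647., 131.])}
```

View pics/z16.png

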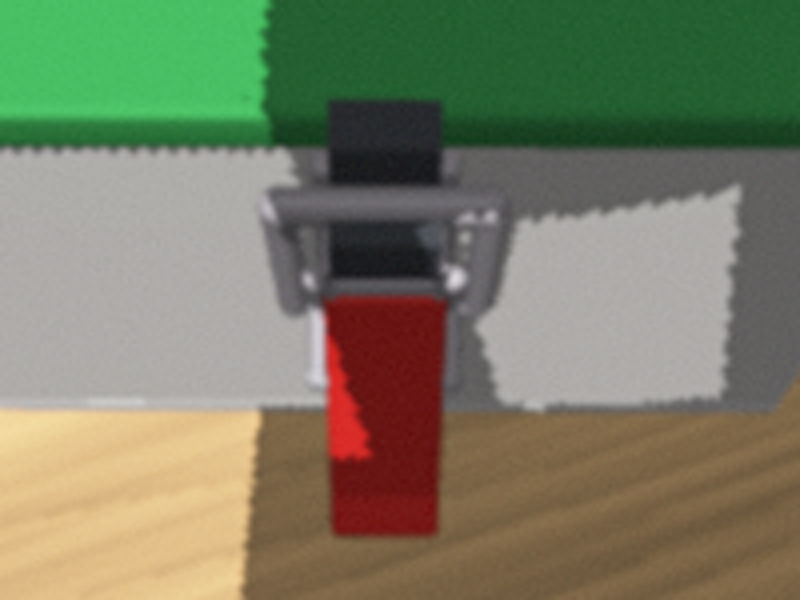

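Run:
```python
from plan import *
st(); print(finish_job())
```

```text
t 19.7 tip tub [268.1   1.3 229.8] F [-0.2  0.2 -0.2] w 0.0007 q [-0.28  1.11  0.3   0.05  2.25 -1.47] Xtub [-0.5   -0.    -0.866]
the job is handed in; nothing more can be done
None
```

The lid is shut, the loop is hooked in the keeper's groove, and the red lever is pressed down to its stop. I handed the job in at 19.7 s with the robot clear of everything. `finish_job` returned no verdict.

- **Lid:** I pushed it shut with the closed fingers until it rested on the seal. After latching, the wrist view showed its edge about where a tight lid should be. All the features in that picture sat a few pixels lower than I predicted. The lid-edge offset was away from the loose position.
- **Loop:** I gripped it across both arms, lifted the bar over the lip and lowered it into the groove. The wrist view showed the bar between the stop and the lip, and it was still there after I let go and after the lever press.
- **Lever:** I pressed it with the closed fingers leaning outward. At the end it no longer moved under about 17 N. The contact position gave about 0.03 rad, and the side view agreed with 0. The wrist view alone was unclear, anywhere from 0 to about 0.15 rad, because the flared tip and the same pixel offset blur it.
- **Jar, can and carton:** In the side view the jar and can were found within about a pixel of where they started. I checked the carton only by eye; it was still standing in the same place.

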